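# Start and screw home the toy gear bolt

## Task

The lime green gear bolt is only standing loose in its threaded hole on the puzzle box. Without lifting it out, turn it backward (anticlockwise from above) until you feel its thread start drop, then screw it forward (clockwise) until the gear sits fully home on the box top, as the red gear beside it does. Be gentle: never force or jam the thread, let go when done, and leave the other toys where they are.

Things in the scene. Friction and masses are not known exactly. Their poses are not given: they have to be found in the camera images.
- bolt_grip (a point): Centre of the yellow grip bar on the lime green gear bolt (one loose toy, 60 to 125 g). Bar: 46 mm long (point x), 20 mm wide (point y), 32 mm high; z is the bolt's axis, up. It stands centred on the gear, a disc 76 mm across the teeth and 6 mm thick, whose top is 16 mm and underside 22 mm below this point. At the start the bolt stands upright in its hole.
- gear_under (a point): Centre of the gear's underside, on the bolt's axis; axes as bolt_grip. Its height over socket_top is the gap left: about 14 mm at the start, about 5 to 7 mm once the thread start has dropped, 0 when fully home. Home, a turning moment of 0.05 N m is snug; 0.12 N m or more, there or at a stop, forces the thread.
- bolt: The lime green gear bolt; origin and axes as gear_under. Below the gear a stem 32 mm in diameter reaches 50 mm down into the hole (about 1 mm clearance) and bears two opposite thread lugs (5 mm round pins along x, 17 mm below the gear).
- socket_top (a point): Centre of the threaded hole's mouth, level with the top face of the fixed wooden puzzle box, 60 mm above the bench; axes are the box's (z up). The gear covers the hole.
- ledge (a point): On the hole's axis, 6 mm below its mouth: level of the ledge on which the lugs rest at first. Turned anticlockwise by an unknown 10 to 105 degrees they pass its end and the bolt falls 7 to 9 mm by its own weight, if free to slide down (a firm grip holds it up); up to 35 degrees later they meet a hard stop. Turned clockwise before the drop they jam on the same stop.
- thread (a point): On the hole's axis, 15 mm below its mouth, amid the hidden orange right-hand thread: two starts, about 3 mm down per radian clockwise from above, 1.5 mm axial play. After the drop 80 to 150 degrees clockwise bring the gear down on the box and clamp it. The bolt turns very lightly except at a stop or when clamped; fingers that keep it from sinking as it turns load the thread.
- red_gear (a point): Centre of the underside of a red gear lying home on the box top, 90 mm from the hole towards the box's +y: same gear size, 10 mm high over the box top, no bar. It is part of the box.
- box: Wooden puzzle box, fixed; origin at the middle of its underside, 130 mm along x, 220 mm along y, 60 mm high; keyhole and hinged flap on its -x face. The hole lies 45 mm to -y of its middle. It carries the thread.
- engine: Black toy fire engine, 120 x 62 x 73 mm, origin under its middle. Leave alone.
- ycyl: Chunky yellow cylinder, 50 mm across and 60 mm high, standing. Leave alone.
- teether: Mint silicone teether ring, 74 mm across, 14 mm thick, lying flat. Leave alone.
- gear: Loose lime green gear, 70 mm across, 12 mm thick, with no bar, lying on the bench. Leave alone.
- cup: Blue toy cup, 70 mm across and 70 mm high, standing. Leave alone.

How it is judged:
On the way:
1. the thread start has dropped: the gear's gap to the box top is under 8 mm (z of gear_under in the frame of socket_top below 0.008 m), for 0.1 s.
At the end, for the whole second after the job is handed in: the gear lies home on the box top (gap under 1.5 mm, within 4 mm of the hole's centre, tilted less than 0.05 rad), at rest and released (z of gear_under in the frame of socket_top below 0.0015 m and horizontal distance between gear_under and socket_top below 0.004 m and angle between bolt's own z axis and vertical below 0.05 rad and linear speed of bolt below 0.01 m/s); the robot touches nothing.
It fails at once if the thread is forced: more than 40 N between the bolt and the box with its thread (contact force between bolt and box above 40 N).
It fails at once if the bolt is lifted out (gear more than 22 mm above the box top) (z of gear_under in the frame of socket_top above 0.022 m).
It fails at once if another toy is moved more than 30 mm (distance of any of engine, ycyl, teether, gear, cup from where it was at the start of the episode above 0.03 m).
It also fails if it takes over 72 s, if anything falls off the work surface, if the arm or the gripper's body presses on something with over 40 N, if the wrist force passes 120 N, or if a joint passes its speed limit or range.

## Robot

A 6-joint arm with a two-finger parallel gripper is mounted at the origin on the work surface. World frame = base frame: x ahead of the robot, y to its left, z up, the work surface at z = 0. Lengths are in m, angles in rad, forces in N, time in s.
With the tool pointing down it reaches from about 0.15 to 0.775 m from the base axis. Payload 6.1 kg.
Tool frame: the origin (TCP) lies at the very end of the fingers, on their centre line; the grasp point (between the pads) lies 19 mm behind it; x points along the fingers, z is the direction in which the jaws open and shut, and the axes are right-handed (so a half turn about x gives the same grasp; the last joint's range is limited). The gripper opens to 85 mm and grips with 20 to 120 N. Pads are 22 mm wide; open, the fingers measure 114 mm over their backs; the gripper's body (76 mm by 85 mm) begins 54 mm behind the grasp point. The pads swing forward as they close: fully open they stand 13 mm farther back than shut.
Start: joints at [1.328, 0.126, -0.04, 1.405, 0, 1.571], TCP at [0.126, 0.51, 0.231] pointing down, gripper open.
Joint ranges: [-2.72, 2.72], [-0.95, 1.95], [-1.27, 1.35], [-1.78, 2.02], [-1.46, 1.47], [-3.14, 3.14]. Speed limits (rad/s): [2.39, 2.39, 3.01, 3.14, 3.14, 3.14].

## Interface

Orientations are given as a unit quaternion [x, y, z, w].
In Python, from workcell import telemetry, optics, workorder gives the robot as it stands.
- The arm moves only by the tool jog_arm, never from a script. Its argument "steps" is a list that holds one entry, the list of rows, each a list of 7 numbers: the shift along the world's x, y, z in units of 0.1 m (1.0 is 0.1 m), then the turn, a rotation vector about the world's x, y, z in units of 60 degrees (1.0 is 60 degrees), then the closure, from 0 (fully open) to 1 (shut). A call has exactly 5 rows; each row is the pose to reach, as a shift and turn from the pose measured when the call began; what a row does not reach only later rows make up. A row lasts 1/8 s, in which the tool goes at most 62.5 mm and 10.7 degrees, less where a joint would pass 70% of its speed; a pose out of reach is approached as far as the arm can. A call with a number of a shift or a turn outside -1 to 1 is refused whole. A call with a gripper value outside its range is refused whole. The fingers move at their own pace and stop on an object; the grip force is fixed at half the most. Time passes only in rows, so rows that repeat a pose let the fingers close, or fill a call up. It gives the time, the measured TCP pose, the force and the opening at its end, in the units of the state.
- telemetry.observe(): the state, without advancing time (a new reading comes with each control period).
- optics.camera(name): name is "scene" or "top"; returns the picture (384x512x3 uint8, red, green, blue); there is no depth.
- optics.camera_info(name): a dict with "K" (3x3 intrinsics, pixels), "xyz" and "rotation" of the camera in the world. Camera axes: x right, y up, looking along -z (the intrinsics and any distortion apply to the point x, -y, -z); pixel columns grow to the right and rows downward; lengths in m; the calibration is good to about 2 mm. A picture is of the moment at which its call begins. camera_info takes no time and is no camera call.
- workorder.sign_off(): hands the job in, once; it reports no verdict.
Trained networks look in the newest picture that a camera, given by its name, has taken for a name from the list of things; names that differ only in an ending like _2 or _b are one class to them, and where a whole thing is asked for, a point or a joint stands for the part that bears it (a point fixed in the world has none). Each returns a list of dicts, best first, with "confidence" (0 to 1); they miss things now and then, are a little off and sometimes report something else, mostly with a low value. They report only what shows in the picture. A call takes as long as a camera call.
- optics.look_for(label, camera): "extent" ([left, top, width, height] in pixels, round what is visible of it).
- optics.outline_of(label, camera): "mask" (384x512 bool, what is visible of it) and "extent" ([left, top, width, height] in pixels, round what is visible of it).
The state is a dict: "t": time; "joints": joint angles; "joint_velocities": joint speeds; "effort": joint torques, N m; "ee_pos": TCP position; "tool_rot": TCP orientation; "wrist_force": force on the tool from outside, world axes, zero at the start; "torque": the same for the moment, N m; "width": finger opening in m.
Only numpy, scipy, OpenCV 4.12 (cv2) and the standard library are available. Lean on these libraries where they do the work, as an engineer would, in place of code of your own. Each camera call takes 0.05 s, during which the arm holds its last target.

## Working session

There is one attempt and no reset: what is moved stays moved. The work goes in short steps, Python scripts to look and compute and a tool call to move; the robot and the scene stay as the last step left them, time stands still between calls to the robot, and variables do not carry over. Pictures are saved under pics/ and viewed, and the job is handed in when it is done.

Besides the shell and the picture viewer there is one more tool, called after "Request:" as name(argument=value, ...), one argument or row to a line, values as JSON. jog_arm: Moves the arm, as the interface text tells. Shifts and turns lie within -1 to 1; 1 stands for 0.1 m of shift or 60 degrees of turn. Its arguments: {"type":"object","properties":{"steps":{"type":"array"}},"required":["steps"]}

```bash
mkdir -p pics; python3 - <<'E'
from workcell import telemetry, optics
import cv2, numpy as np
np.set_printoptions(precision=4,suppress=True)
print(telemetry.observe())
for c in("scene","top"):
    im=optics.camera(c); cv2.imwrite(f"pics/a_{c}.png",im[:,:,::-1]); print(c,optics.camera_info(c))
    for l in("bolt_grip","bolt","red_gear","box"):
        print(l,[(d['extent'],d['confidence']) for d in optics.look_for(l,c)])
E
```

```text
{'t': 0.0, 'joints': array([ 1.328 ,  0.1264, -0.0406,  1.4054,  0.    ,  1.5708]), 'joint_velocities': array([-0.0022, -0.0007, -0.0003, -0.0024,  0.0007, -0.0005]), 'effort': array([ -0.0003, -43.5913,  35.2925,   0.0172,   0.    ,   0.    ]), 'ee_pos': array([0.1261, 0.5092, 0.2305]), 'tool_rot': array([-0.4361,  0.5573,  0.4354,  0.5564]), 'wrist_force': array([-0.4912, -0.0967,  0.0291]), 'torque': array([-0.0207,  0.0113,  0.0511]), 'width': 0.08561057950704017}
scene {'K': array([[447.1394,   0.    , 252.5912],
       [  0.    , 447.1394, 196.2558],
       [  0.    ,   0.    ,   1.    ]]), 'xyz': array([ 1.1476, -0.354 ,  1.0525]), 'rotation': array([0.2854, 0.1669, 0.4693, 0.8188])}
bolt_grip [([218.2, 205.8, 27.0, 25.6], 0.57)]
bolt [([217.4, 205.2, 28.1, 25.0], 0.74)]
red_gear [([198.9, 192.2, 92.5, 69.7], 0.59)]
box [([215.9, 206.2, 28.9, 25.8], 0.64), ([202.4, 195.9, 86.6, 63.3], 0.57)]
top {'K': array([[462.0527,   0.    , 253.8057],
       [  0.    , 462.0527, 187.6472],
       [  0.    ,   0.    ,   1.    ]]), 'xyz': array([ 0.3297, -0.011 ,  1.3304]), 'rotation': array([ 0.0448, -0.0392, -0.6978,  0.7138])}
bolt_grip [([261.7, 163.4, 32.0, 26.8], 0.88)]
bolt []
red_gear [([214.8, 145.6, 90.1, 60.1], 0.59), ([263.0, 167.1, 26.3, 23.5], 0.54)]
box [([216.9, 145.9, 88.0, 64.3], 0.93)]
```

```bash
python3 - <<'E'
import cv2
for c,(x,y,w,h) in {"scene":(180,170,130,100),"top":(200,130,120,90)}.items():
    im=cv2.imread(f"pics/a_{c}.png"); cv2.imwrite(f"pics/a_{c}_z.png",cv2.resize(im[y:y+h,x:x+w],None,fx=6,fy=6,interpolation=cv2.INTER_CUBIC))
E
```

```text
(no output)
```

View pics/a_scene.png

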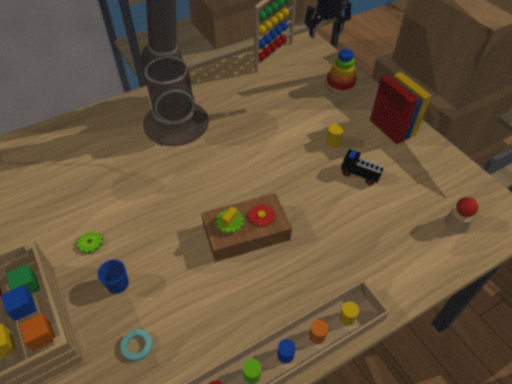

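View pics/a_top.png

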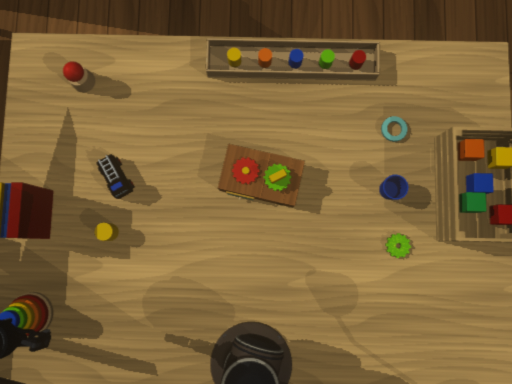

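```bash
sleep 1; ls pics .
```

```text
.:
pics

pics:
a_scene.png
a_scene_z.png
a_top.png
a_top_z.png
```

View pics/a_scene_z.png

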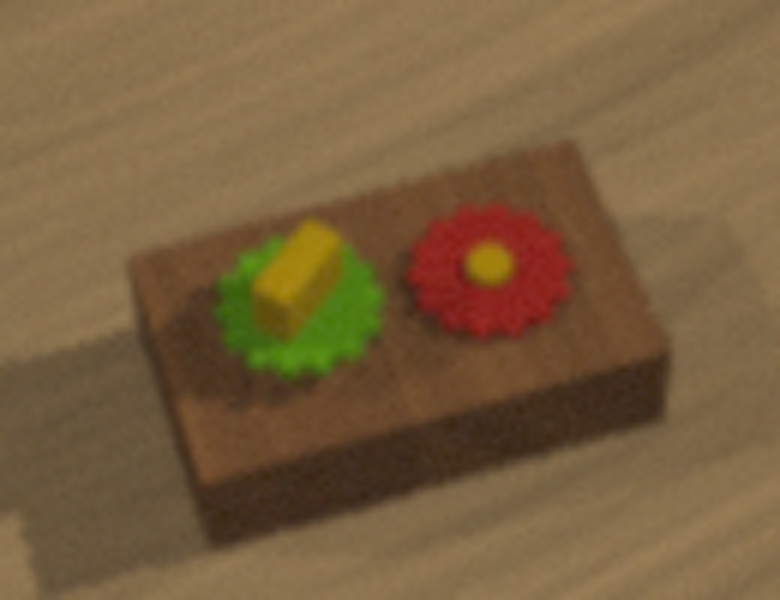

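View pics/a_top_z.png

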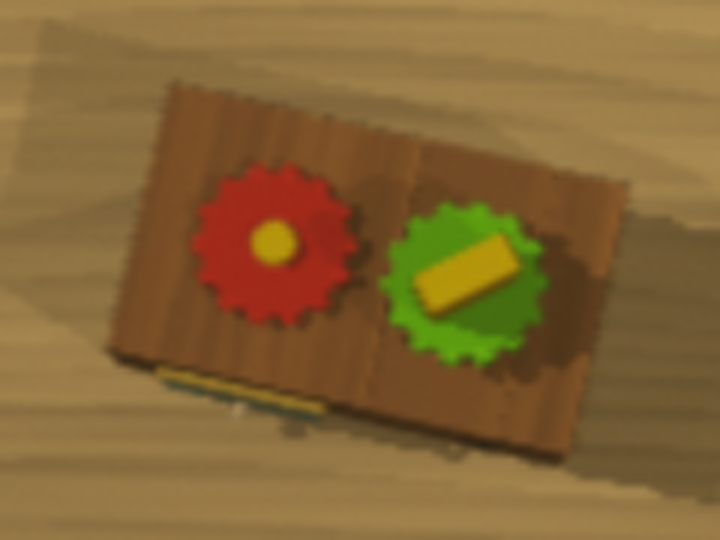

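```bash
cat > h.py <<'E'
import numpy as np, cv2
from workcell import optics, telemetry
from scipy.spatial.transform import Rotation as R
from scipy.optimize import least_squares
np.set_printoptions(precision=4,suppress=True)
def proj(cam,P):
    i=optics.camera_info(cam); p=(np.atleast_2d(P)-i['xyz'])@R.from_quat(i['rotation']).as_matrix()
    q=np.c_[p[:,0],-p[:,1],-p[:,2]]@i['K'].T
    return q[:,:2]/q[:,2:]
def tri(obs):
    f=lambda X:np.concatenate([(proj(c,X)[0]-uv) for c,uv in obs])
    s=least_squares(f,[0.5,0,0.1]); return s.x,s.fun
E
python3 - <<'E'
from h import *
Z={"scene":((180,170),[(253,290),(310,219),(342,235),(290,304)]),"top":((200,130),[(412,285),(503,233),(522,270),(433,318)])}
# convention test and fits
obs={c:(np.array(p)+.5)/6-.5+np.array(o) for c,(o,p) in Z.items()}
print(obs)
# back-project roughly: top corners
for a in range(4):
    # match by nearest after plane intersection z=.112
    pass
def ray(cam,uv,z):
    i=optics.camera_info(cam);d=np.linalg.inv(i['K'])@[uv[0],uv[1],1]
    d=R.from_quat(i['rotation']).as_matrix()@[d[0],-d[1],-d[2]]
    return i['xyz']+d*(z-i['xyz'][2])/d[2]
for c in obs: print(c,np.array([ray(c,u,.112) for u in obs[c]]))
ct,cs=obs['top'].mean(0),obs['scene'].mean(0)
print("bar top tri",tri([("top",ct),("scene",cs)]))
# green/red gear centroids
for name in("red","green"):
    o=[]
    for c in("scene","top"):
        im=cv2.imread(f"pics/a_{c}.png");hsv=cv2.cvtColor(im,cv2.COLOR_BGR2HSV)
        x,y,w,h=dict(scene=(195,190,100,75),top=(215,140,95,72))[c]
        H,S=hsv[...,0].astype(int),hsv[...,1]
        m=((H<6)|(H>174)) if name=="red" else ((H>38)&(H<75))
        m=m&(S>140); k=np.zeros_like(m);k[y:y+h,x:x+w]=m[y:y+h,x:x+w]
        pts=np.argwhere(k)[:,::-1].astype(np.int32)
        hull=cv2.convexHull(pts); e=cv2.fitEllipse(hull)
        o.append((c,np.array(e[0]))); print(name,c,e,len(pts))
    print(name,tri(o))
E
```

```text
{'scene': array([[221.75  , 217.9167],
       [231.25  , 206.0833],
       [236.5833, 208.75  ],
       [227.9167, 220.25  ]]), 'top': array([[268.25  , 177.0833],
       [283.4167, 168.4167],
       [286.5833, 174.5833],
       [271.75  , 182.5833]])}
scene [[ 0.5177 -0.0852  0.112 ]
 [ 0.4963 -0.0455  0.112 ]
 [ 0.5112 -0.0376  0.112 ]
 [ 0.5323 -0.0749  0.112 ]]
top [[ 0.5042 -0.0376  0.112 ]
 [ 0.5285 -0.0776  0.112 ]
 [ 0.512  -0.0863  0.112 ]
 [ 0.4897 -0.0472  0.112 ]]
bar top tri (array([ 0.5101, -0.0608,  0.1064]), array([-0.5896, -0.2671, -0.6312,  0.072 ]))
red scene ((261.09814453125, 214.9146270751953), (21.831192016601562, 26.44017219543457), 87.86683654785156) 387
red top ((245.14964294433594, 170.3943634033203), (25.699378967285156, 26.083120346069336), 116.81172943115234) 429
red (array([0.5292, 0.0266, 0.0612]), array([-0.2705,  0.0382, -0.2483, -0.1215]))
green scene ((229.42596435546875, 220.63983154296875), (22.16025733947754, 27.066617965698242), 85.78759002685547) 264
green top ((277.0784912109375, 176.8847198486328), (26.282808303833008, 26.819072723388672), 164.61370849609375) 354
green (array([ 0.511 , -0.0618,  0.075 ]), array([-0.3069,  0.0349, -0.2882, -0.1304]))
```

```bash
python3 - <<'E'
from h import *
s=telemetry.observe(); M=R.from_quat(s['tool_rot']).as_matrix(); print(M)
print(np.degrees(np.arctan2(M[1,2],M[0,2])), s['t'])
E
```

```text
[[ 0.     -0.9707  0.2405]
 [-0.      0.2405  0.9707]
 [-1.     -0.     -0.    ]]
76.08557785935803 0.5
```

Request:
jog_arm(
  steps=[
    [[0.17, -0.25, 0, 0, 0, -0.03, 0.3], [0.34, -0.5, 0, 0, 0, -0.06, 0.3], [0.5, -0.75, 0, 0, 0, -0.1, 0.3], [0.65, -0.97, 0, 0, 0, -0.13, 0.3], [0.65, -0.97, 0, 0, 0, -0.13, 0.3]],
  ],
)

```text
t: 1.12
ee_pos: [0.1918, 0.4116, 0.2317]
tool_rot: [-0.396, 0.585, 0.396, 0.586]
wrist_force: [-0.3, 1.2, -0.6]
width: 0.0598
```

Request:
jog_arm(
  steps=[
    [[0.17, -0.25, 0, 0, 0, -0.03, 0.5], [0.34, -0.5, 0, 0, 0, -0.06, 0.5], [0.5, -0.75, 0, 0, 0, -0.1, 0.5], [0.65, -0.97, 0, 0, 0, -0.13, 0.5], [0.65, -0.97, 0, 0, 0, -0.13, 0.5]],
  ],
)

```text
t: 1.75
ee_pos: [0.2572, 0.3144, 0.2318]
tool_rot: [-0.355, 0.611, 0.355, 0.612]
wrist_force: [-0.1, -0.0, -0.2]
width: 0.043
```

Request:
jog_arm(
  steps=[
    [[0.17, -0.25, 0, 0, 0, -0.03, 0.6], [0.34, -0.5, 0, 0, 0, -0.06, 0.6], [0.5, -0.75, 0, 0, 0, -0.1, 0.6], [0.65, -0.97, 0, 0, 0, -0.13, 0.6], [0.65, -0.97, 0, 0, 0, -0.13, 0.6]],
  ],
)

```text
t: 2.38
ee_pos: [0.3227, 0.2178, 0.2318]
tool_rot: [-0.312, 0.634, 0.313, 0.635]
wrist_force: [-0.2, 0.5, 0.6]
width: 0.0342
```

Request:
jog_arm(
  steps=[
    [[0.17, -0.25, 0, 0, 0, -0.03, 0.7], [0.34, -0.5, 0, 0, 0, -0.06, 0.7], [0.5, -0.75, 0, 0, 0, -0.1, 0.7], [0.65, -0.97, 0, 0, 0, -0.13, 0.7], [0.65, -0.97, 0, 0, 0, -0.13, 0.7]],
  ],
)

```text
t: 3.0
ee_pos: [0.3882, 0.1213, 0.2317]
tool_rot: [-0.268, 0.654, 0.269, 0.655]
wrist_force: [-0.8, -0.4, 0.5]
width: 0.0257
```

Request:
jog_arm(
  steps=[
    [[0.17, -0.25, 0, 0, 0, -0.03, 0.65], [0.34, -0.5, 0, 0, 0, -0.06, 0.65], [0.5, -0.75, 0, 0, 0, -0.1, 0.65], [0.65, -0.97, 0, 0, 0, -0.13, 0.65], [0.65, -0.97, 0, 0, 0, -0.13, 0.65]],
  ],
)

```text
t: 3.62
ee_pos: [0.4537, 0.025, 0.2313]
tool_rot: [-0.222, 0.671, 0.224, 0.671]
wrist_force: [-0.0, -0.1, 0.3]
width: 0.0296
```

Request:
jog_arm(
  steps=[
    [[0.2, -0.3, 0, 0, 0, -0.05, 0.55], [0.4, -0.6, -0.1, 0, 0, -0.11, 0.55], [0.57, -0.865, -0.3, 0, 0, -0.11, 0.55], [0.57, -0.865, -0.6, 0, 0, -0.11, 0.55], [0.57, -0.865, -0.7, 0, 0, -0.11, 0.55]],
  ],
)

```text
t: 4.25
ee_pos: [0.5097, -0.0598, 0.1596]
tool_rot: [-0.184, 0.683, 0.186, 0.682]
wrist_force: [0.1, -0.5, -1.0]
width: 0.0383
```

```bash
python3 - <<'E'
from h import *
s=telemetry.observe(); M=R.from_quat(s['tool_rot']).as_matrix(); print(M[:,0],np.degrees(np.arctan2(M[1,2],M[0,2])), s)
for c,(x,y,w,h) in {"scene":(180,160,130,100),"top":(200,130,120,90)}.items():
    im=optics.camera(c)[:,:,::-1]; cv2.imwrite(f"pics/b_{c}_z.png",cv2.resize(im[y:y+h,x:x+w],None,fx=6,fy=6,interpolation=cv2.INTER_CUBIC))
E
```

```text
[-0.0028  0.0034 -1.    ] 30.325777729695485 {'t': 4.25, 'joints': array([-0.1185,  0.1157, -0.2081,  1.2502,  0.003 ,  0.923 ]), 'joint_velocities': array([ 0.0024,  0.0019, -0.1194, -0.1529, -0.0014, -0.0018]), 'effort': array([ -0.5134, -41.7594,  34.9313,  -0.1153,  -0.0098,   0.0009]), 'ee_pos': array([ 0.5097, -0.0598,  0.1596]), 'tool_rot': array([-0.1835,  0.6831,  0.1864,  0.6818]), 'wrist_force': array([ 0.0781, -0.4779, -1.0011]), 'torque': array([0.0127, 0.0843, 0.0332]), 'width': 0.038294538546076035}
```

```bash
sleep 0
```

```text
(no output)
```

View pics/b_scene_z.png

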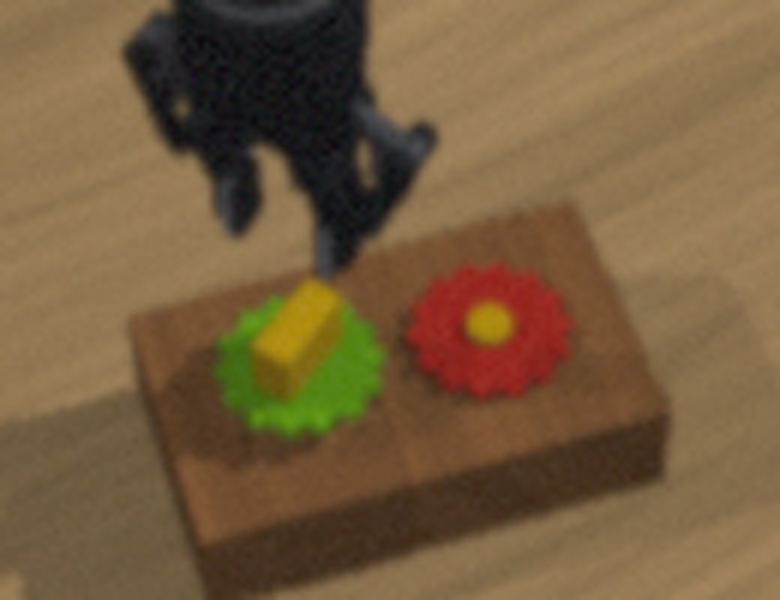

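View pics/b_top_z.png

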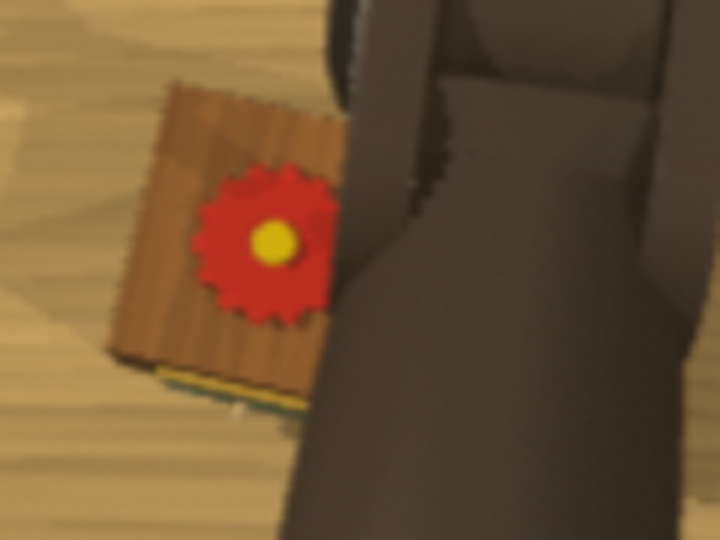

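Request:
jog_arm(
  steps=[
    [[0.01, -0.017, -0.15, 0, 0, 0, 0.55], [0.01, -0.017, -0.3, 0, 0, 0, 0.55], [0.01, -0.017, -0.45, 0, 0, 0, 0.55], [0.01, -0.017, -0.6, 0, 0, 0, 0.55], [0.01, -0.017, -0.7, 0, 0, 0, 0.55]],
  ],
)

```text
t: 4.97
ee_pos: [0.5105, -0.0617, 0.0893]
tool_rot: [-0.184, 0.683, 0.186, 0.682]
wrist_force: [-0.1, 0.5, -0.5]
width: 0.0386
```

```bash
cat > look.py <<'E'
from h import *
import sys
n=sys.argv[1]
s=telemetry.observe(); M=R.from_quat(s['tool_rot']).as_matrix(); print(M[:,0],np.degrees(np.arctan2(M[1,2],M[0,2])), s['t'],s['ee_pos'],s['wrist_force'],s['torque'],s['width'],np.degrees(s['joints'][5]))
x,y,w,h=195,180,100,75
im=optics.camera("scene")[:,:,::-1]; cv2.imwrite(f"pics/{n}.png",cv2.resize(im[y:y+h,x:x+w],None,fx=8,fy=8,interpolation=cv2.INTER_CUBIC))
E
python3 look.py c; python3 -c "
from h import *
print(proj('scene',[[.5097,-.0598,.1596],[.5097,-.0598,.1646]]))"
```

```text
[-0.0028  0.0032 -1.    ] 30.326040499843227 4.975 [ 0.5105 -0.0617  0.0893] [-0.1107  0.527  -0.5239] [ 0.0187 -0.0323 -0.0153] 0.03860069342868372 52.69165911597713
[[228.0184 200.6   ]
 [227.9226 199.3809]]
```

View pics/c.png

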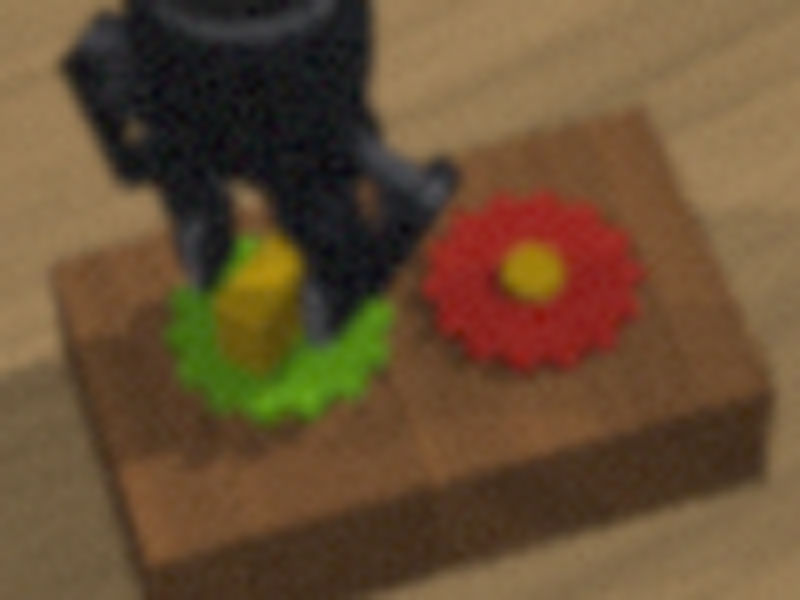

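Request:
jog_arm(
  steps=[
    [[0, 0, 0, 0, 0, 0, 0.6], [0, 0, 0, 0, 0, 0, 0.65], [0, 0, 0, 0, 0, 0, 0.7], [0, 0, 0, 0, 0, 0, 0.72], [0, 0, 0, 0, 0, 0, 0.72]],
  ],
)

```text
t: 5.65
ee_pos: [0.5101, -0.0616, 0.0885]
tool_rot: [-0.183, 0.684, 0.186, 0.681]
wrist_force: [-0.1, 0.8, 0.6]
width: 0.024
```

```bash
python3 look.py d
```

```text
[-0.0039  0.0033 -1.    ] 30.32611450240603 5.65 [ 0.5101 -0.0616  0.0885] [-0.1042  0.7699  0.5977] [-0.0154 -0.0193 -0.0087] 0.023987701728774236 52.693414721838664
```

View pics/d.png

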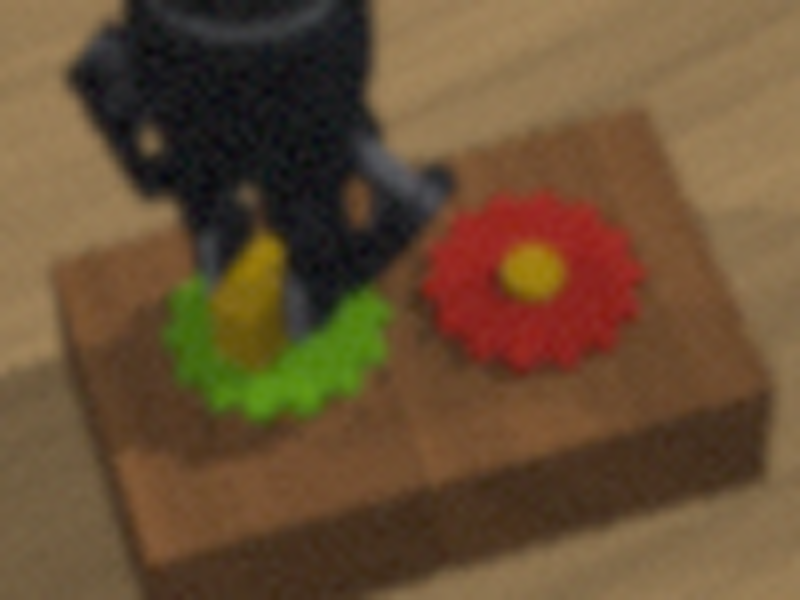

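Request:
jog_arm(
  steps=[
    [[0, 0, 0, 0, 0, 0.05, 0.72], [0, 0, 0, 0, 0, 0.1, 0.72], [0, 0, 0, 0, 0, 0.15, 0.72], [0, 0, 0, 0, 0, 0.2, 0.72], [0, 0, 0, 0, 0, 0.2, 0.72]],
  ],
)

```text
t: 6.32
ee_pos: [0.5101, -0.0616, 0.0885]
tool_rot: [-0.254, 0.661, 0.256, 0.658]
wrist_force: [-0.4, 0.3, 0.5]
width: 0.0239
```

```bash
python3 look.py e1
```

```text
[-0.0045  0.0024 -1.    ] 42.29243482303267 6.325 [ 0.5101 -0.0616  0.0885] [-0.4295  0.2932  0.4534] [ 0.0038 -0.065  -0.0173] 0.02386755045498982 40.75772903588711
```

View pics/e1.png

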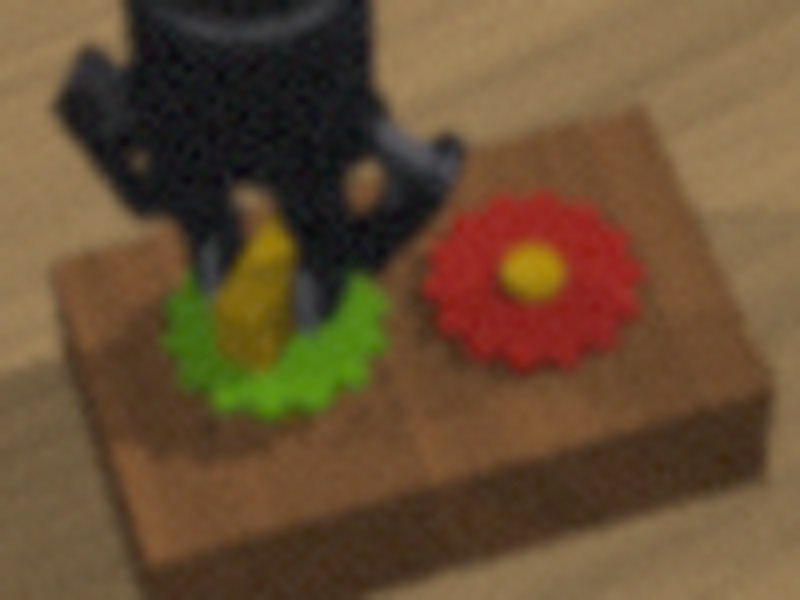

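```bash
cat >> look.py <<'E'
def met(n):
    im=cv2.imread(f"pics/{n}.png");h=cv2.cvtColor(im,cv2.COLOR_BGR2HSV)
    m=(h[...,0]>36)&(h[...,0]<75)&(h[...,1]>130)&(h[...,2]>60)
    m[:,450:]=0
    p=np.argwhere(m)[:,::-1].astype(np.int32); hl=cv2.convexHull(p)[:,0]
    # lower hull extents in directions
    return [round(float((hl@np.array([np.cos(a),np.sin(a)])).max()/8),2) for a in np.radians([45,70,90,110,135])]
print("green support px (45,70,90,110,135)",met(n),"ref d",met("d"))
E
python3 - <<'E'
import sys;sys.argv=["x","dummy"]
src=open("look.py").read()
i=src.index("def met");j=src.index("print(\"green")
from h import *
exec(src[i:j])
for n in("c","d","e1"):print(met(n))
E
```

```text
[66.47, 62.32, 52.75, 38.92, 17.5]
[65.85, 61.82, 52.62, 39.01, 17.59]
[65.94, 61.72, 52.38, 38.87, 17.85]
```

Request:
jog_arm(
  steps=[
    [[0, 0, 0, 0, 0, 0.05, 0.72], [0, 0, 0, 0, 0, 0.1, 0.72], [0, 0, 0, 0, 0, 0.15, 0.72], [0, 0, 0, 0, 0, 0.2, 0.72], [0, 0, 0, 0, 0, 0.2, 0.72]],
  ],
)

```text
t: 7.0
ee_pos: [0.5101, -0.0616, 0.0885]
tool_rot: [-0.321, 0.631, 0.323, 0.628]
wrist_force: [-0.2, 0.3, 0.0]
width: 0.0237
```

```bash
python3 look.py e2
```

```text
[-0.0049  0.0014 -1.    ] 54.198744559718186 7.0 [ 0.5101 -0.0616  0.0885] [-0.1822  0.2987  0.0369] [ 0.0599 -0.0487 -0.0237] 0.02367574371917592 28.886647339318596
green support px (45,70,90,110,135) [65.5, 61.87, 52.38, 38.7, 17.68] ref d [65.85, 61.82, 52.62, 39.01, 17.59]
```

Request:
jog_arm(
  steps=[
    [[0, 0, 0, 0, 0, 0.05, 0.72], [0, 0, 0, 0, 0, 0.1, 0.72], [0, 0, 0, 0, 0, 0.15, 0.72], [0, 0, 0, 0, 0, 0.2, 0.72], [0, 0, 0, 0, 0, 0.2, 0.72]],
  ],
)

```text
t: 7.68
ee_pos: [0.5101, -0.0616, 0.0885]
tool_rot: [-0.385, 0.594, 0.387, 0.591]
wrist_force: [0.1, 0.2, -0.4]
width: 0.0242
```

```bash
python3 look.py e3
```

```text
[-0.0049  0.0005 -1.    ] 66.09804638307429 7.675 [ 0.5101 -0.0616  0.0885] [ 0.0534  0.2332 -0.4293] [ 0.0493 -0.0909  0.0036] 0.024171799035357534 17.023686196760742
green support px (45,70,90,110,135) [65.85, 61.93, 52.62, 38.8, 17.68] ref d [65.85, 61.82, 52.62, 39.01, 17.59]
```

View pics/e3.png

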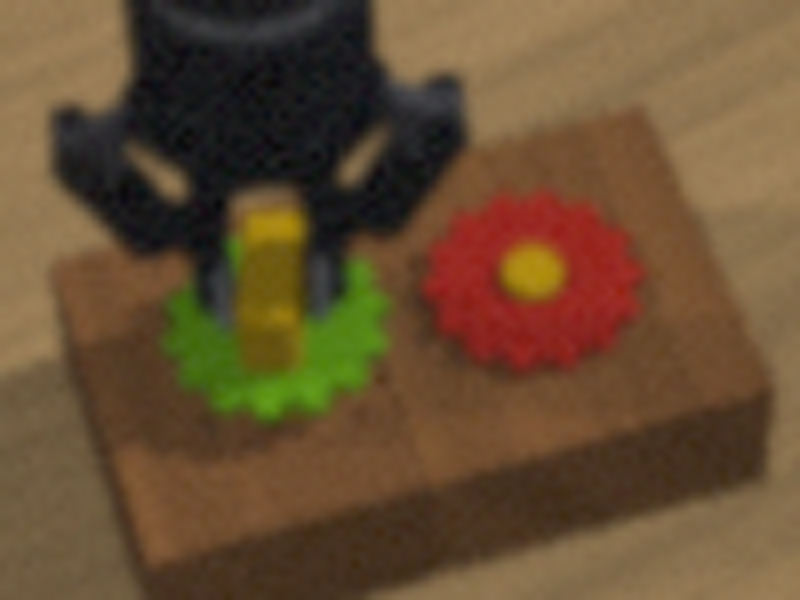

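Request:
jog_arm(
  steps=[
    [[0, 0, 0, 0, 0, 0.05, 0.72], [0, 0, 0, 0, 0, 0.1, 0.72], [0, 0, 0, 0, 0, 0.15, 0.72], [0, 0, 0, 0, 0, 0.2, 0.72], [0, 0, 0, 0, 0, 0.2, 0.72]],
  ],
)

```text
t: 8.35
ee_pos: [0.5101, -0.0616, 0.0885]
tool_rot: [-0.444, 0.551, 0.446, 0.548]
wrist_force: [-0.1, 0.3, -0.4]
width: 0.0239
```

```bash
python3 look.py e4
```

```text
[-0.0049 -0.0007 -1.    ] 77.98930346492173 8.35 [ 0.5101 -0.0616  0.0885] [-0.0914  0.3453 -0.3662] [-0.0062 -0.0169 -0.0399] 0.023865814146807034 5.164565763737587
green support px (45,70,90,110,135) [65.94, 61.96, 52.5, 38.96, 17.77] ref d [65.85, 61.82, 52.62, 39.01, 17.59]
```

Request:
jog_arm(
  steps=[
    [[0, 0, 0, 0, 0, 0.05, 0.72], [0, 0, 0, 0, 0, 0.1, 0.72], [0, 0, 0, 0, 0, 0.15, 0.72], [0, 0, 0, 0, 0, 0.15, 0.72], [0, 0, 0, 0, 0, 0.15, 0.72]],
  ],
)

```text
t: 9.02
ee_pos: [0.5101, -0.0616, 0.0885]
tool_rot: [-0.485, 0.515, 0.487, 0.512]
wrist_force: [0.4, 0.2, 0.0]
width: 0.0238
```

```bash
python3 look.py e5
```

```text
[-0.0049 -0.0014 -1.    ] 86.89495974535919 9.025 [ 0.5101 -0.0616  0.0885] [0.3792 0.2107 0.0229] [0.0109 0.0296 0.0023] 0.023757246048319438 -3.7168724829162896
green support px (45,70,90,110,135) [67.71, 64.0, 54.62, 40.75, 18.74] ref d [65.85, 61.82, 52.62, 39.01, 17.59]
```

View pics/e5.png

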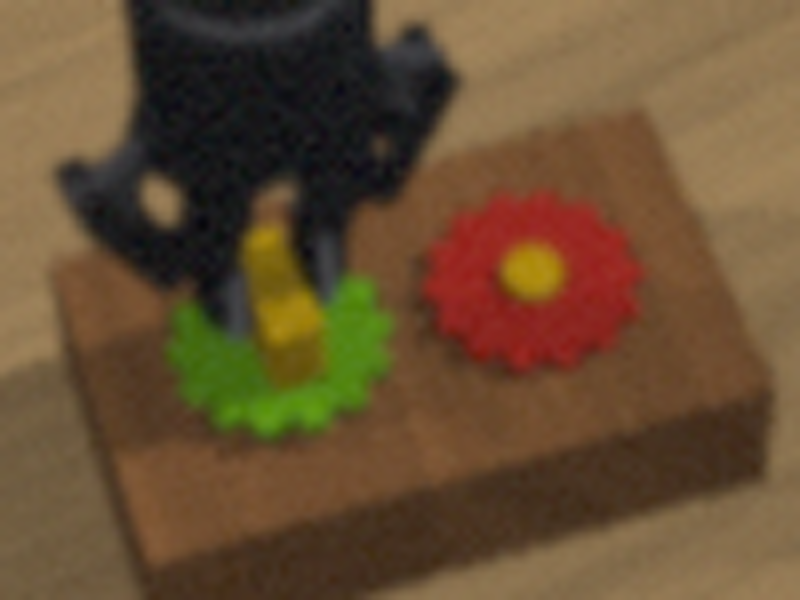

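Request:
jog_arm(
  steps=[
    [[0, 0, -0.02, 0, 0, -0.05, 0.72], [0, 0, -0.04, 0, 0, -0.1, 0.72], [0, 0, -0.06, 0, 0, -0.15, 0.72], [0, 0, -0.06, 0, 0, -0.2, 0.72], [0, 0, -0.06, 0, 0, -0.25, 0.72]],
  ],
)

```text
t: 9.7
ee_pos: [0.51, -0.0616, 0.0824]
tool_rot: [-0.413, 0.574, 0.416, 0.571]
wrist_force: [0.6, -0.3, -0.6]
width: 0.0238
```

```bash
python3 look.py f1
```

```text
[-0.0053 -0.0001 -1.    ] 71.76324426052095 9.7 [ 0.51   -0.0616  0.0824] [ 0.5691 -0.2926 -0.64  ] [-0.0082 -0.0254  0.0234] 0.023821226047904775 11.371428901346363
green support px (45,70,90,110,135) [67.53, 64.24, 54.62, 40.85, 18.74] ref d [65.85, 61.82, 52.62, 39.01, 17.59]
```

Request:
jog_arm(
  steps=[
    [[0, 0, 0, 0, 0, -0.06, 0.72], [0, 0, 0, 0, 0, -0.12, 0.72], [0, 0, 0, 0, 0, -0.18, 0.72], [0, 0, 0, 0, 0, -0.24, 0.72], [0, 0, 0, 0, 0, -0.24, 0.72]],
  ],
)

```text
t: 10.38
ee_pos: [0.51, -0.0616, 0.0825]
tool_rot: [-0.338, 0.622, 0.34, 0.619]
wrist_force: [0.1, -0.6, -0.1]
width: 0.0237
```

```bash
python3 look.py f2
```

```text
[-0.0051  0.0012 -1.    ] 57.32406972872374 10.375 [ 0.51   -0.0616  0.0825] [ 0.0868 -0.5684 -0.133 ] [-0.0071 -0.0086 -0.0025] 0.023676803590300458 25.769048139345884
green support px (45,70,90,110,135) [67.44, 64.16, 54.88, 41.1, 19.36] ref d [65.85, 61.82, 52.62, 39.01, 17.59]
```

View pics/f2.png

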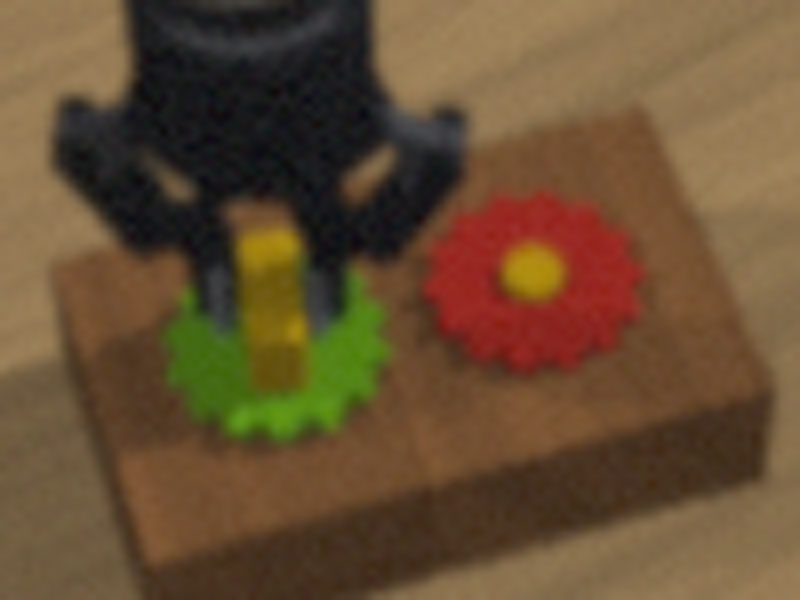

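Request:
jog_arm(
  steps=[
    [[0, 0, 0, 0, 0, -0.06, 0.72], [0, 0, 0, 0, 0, -0.12, 0.72], [0, 0, 0, 0, 0, -0.18, 0.72], [0, 0, 0, 0, 0, -0.24, 0.72], [0, 0, 0, 0, 0, -0.24, 0.72]],
  ],
)

```text
t: 11.05
ee_pos: [0.51, -0.0616, 0.0825]
tool_rot: [-0.258, 0.659, 0.261, 0.657]
wrist_force: [0.0, 0.7, -0.1]
width: 0.0238
```

```bash
python3 look.py f3
```

```text
[-0.0047  0.0024 -1.    ] 43.03516798432672 11.05 [ 0.51   -0.0616  0.0825] [ 0.0397  0.7375 -0.0727] [-0.0309  0.0062 -0.0075] 0.0237727640714802 40.0159254111172
green support px (45,70,90,110,135) [67.62, 64.24, 55.12, 41.28, 19.45] ref d [65.85, 61.82, 52.62, 39.01, 17.59]
```

Request:
jog_arm(
  steps=[
    [[0, 0, -0.01, 0, 0, -0.06, 0.72], [0, 0, -0.02, 0, 0, -0.12, 0.72], [0, 0, -0.02, 0, 0, -0.18, 0.72], [0, 0, -0.02, 0, 0, -0.24, 0.72], [0, 0, -0.02, 0, 0, -0.24, 0.72]],
  ],
)

```text
t: 11.72
ee_pos: [0.51, -0.0616, 0.0805]
tool_rot: [-0.174, 0.686, 0.177, 0.684]
wrist_force: [-0.5, 0.5, -0.8]
width: 0.024
```

```bash
python3 look.py f4
```

```text
[-0.0039  0.0034 -1.    ] 28.760919078975082 11.725 [ 0.51   -0.0616  0.0805] [-0.4597  0.4764 -0.7645] [0.0442 0.0028 0.0063] 0.024045211416635175 54.25178329489651
green support px (45,70,90,110,135) [67.62, 64.34, 55.12, 41.39, 19.62] ref d [65.85, 61.82, 52.62, 39.01, 17.59]
```

View pics/f4.png

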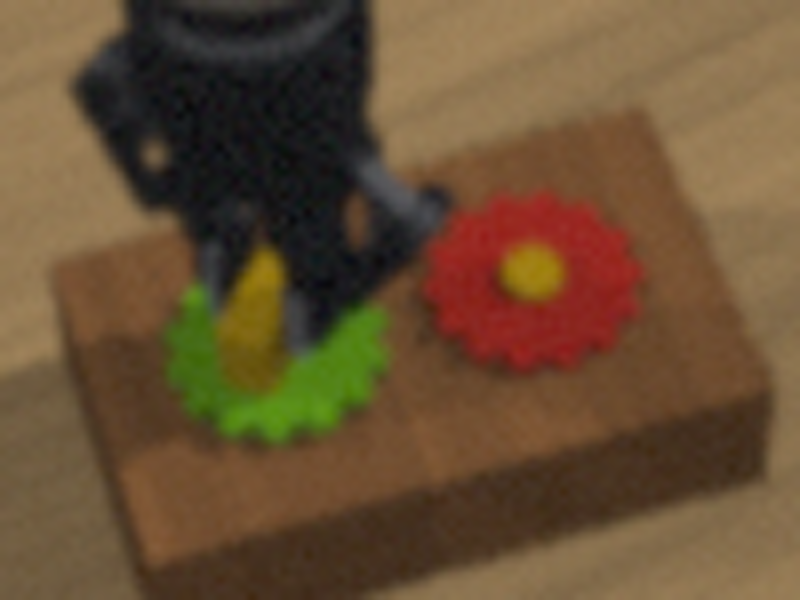

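Request:
jog_arm(
  steps=[
    [[0, 0, 0, 0, 0, -0.05, 0.72], [0, 0, 0, 0, 0, -0.1, 0.72], [0, 0, 0, 0, 0, -0.15, 0.72], [0, 0, 0, 0, 0, -0.2, 0.72], [0, 0, 0, 0, 0, -0.2, 0.72]],
  ],
)

```text
t: 12.4
ee_pos: [0.51, -0.0616, 0.0805]
tool_rot: [-0.102, 0.7, 0.105, 0.699]
wrist_force: [-0.3, -0.2, 0.1]
width: 0.024
```

```bash
python3 look.py f5
```

```text
[-0.0031  0.0042 -1.    ] 16.88344906242469 12.4 [ 0.51   -0.0616  0.0805] [-0.2643 -0.2193  0.0653] [ 0.0465 -0.0182  0.0142] 0.023951062827314094 66.1018609377897
green support px (45,70,90,110,135) [67.62, 64.18, 55.25, 41.24, 19.53] ref d [65.85, 61.82, 52.62, 39.01, 17.59]
```

Request:
jog_arm(
  steps=[
    [[0, 0, 0, 0, 0, -0.05, 0.72], [0, 0, 0, 0, 0, -0.1, 0.72], [0, 0, 0, 0, 0, -0.15, 0.72], [0, 0, 0, 0, 0, -0.2, 0.72], [0, 0, 0, 0, 0, -0.2, 0.72]],
  ],
)

```text
t: 13.08
ee_pos: [0.5101, -0.0616, 0.0805]
tool_rot: [-0.029, 0.707, 0.032, 0.706]
wrist_force: [-0.0, 0.1, -0.4]
width: 0.0238
```

```bash
python3 look.py f6
```

```text
[-0.002   0.0046 -1.    ] 4.9955884294771815 13.075 [ 0.5101 -0.0616  0.0805] [-0.      0.0886 -0.3862] [-0.0039  0.0073  0.0003] 0.023802862637036775 77.97080983085726
green support px (45,70,90,110,135) [67.79, 64.5, 55.12, 41.31, 19.62] ref d [65.85, 61.82, 52.62, 39.01, 17.59]
```

View pics/f6.png

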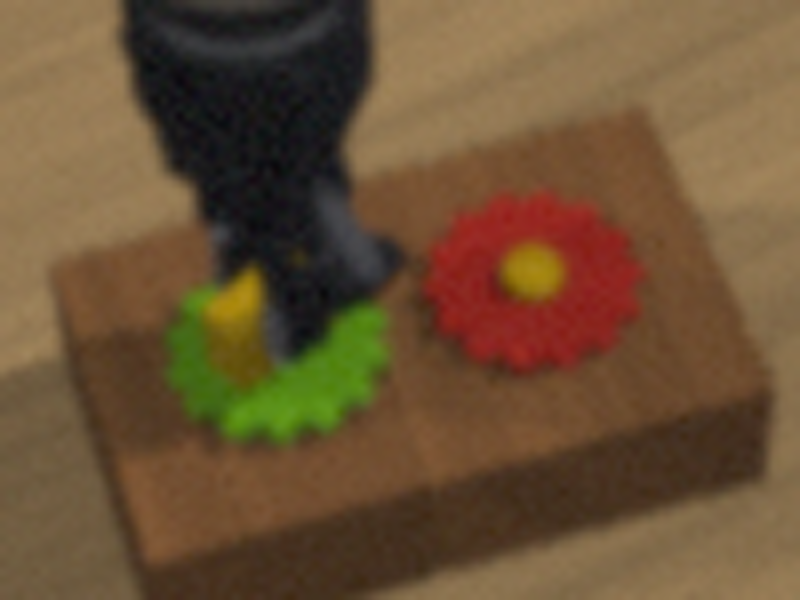

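Request:
jog_arm(
  steps=[
    [[0, 0, 0, 0, 0, -0.05, 0.72], [0, 0, 0, 0, 0, -0.1, 0.72], [0, 0, 0, 0, 0, -0.15, 0.72], [0, 0, 0, 0, 0, -0.15, 0.72], [0, 0, 0, 0, 0, -0.15, 0.72]],
  ],
)

```text
t: 13.75
ee_pos: [0.5101, -0.0616, 0.0806]
tool_rot: [0.026, 0.707, -0.022, 0.706]
wrist_force: [0.9, 0.0, 0.1]
width: 0.0237
```

```bash
cat > tq.py <<'E'
from h import *
T=[];F=[]
for k in range(6):
    optics.camera("scene"); s=telemetry.observe(); T.append(s['torque']);F.append(s['wrist_force'])
print("avg torque",np.mean(T,0),"sd z",np.std(np.array(T)[:,2]),"force",np.mean(F,0))
E
python3 look.py f7; python3 tq.py
```

```text
[-0.0012  0.0049 -1.    ] -3.908722512180751 13.75 [ 0.5101 -0.0616  0.0806] [0.9427 0.0202 0.1214] [ 0.0423 -0.0779 -0.0155] 0.023690013653570863 86.86507260808155
green support px (45,70,90,110,135) [67.88, 64.61, 55.38, 41.57, 19.45] ref d [65.85, 61.82, 52.62, 39.01, 17.59]
avg torque [ 0.0121 -0.0792 -0.0131] sd z 0.021153696889483178 force [ 0.2986  0.2157 -0.4241]
```

Request:
jog_arm(
  steps=[
    [[0, 0, 0, 0, 0, -0.05, 0.72], [0, 0, 0, 0, 0, -0.1, 0.72], [0, 0, 0, 0, 0, -0.15, 0.72], [0, 0, 0, 0, 0, -0.15, 0.72], [0, 0, 0, 0, 0, -0.15, 0.72]],
  ],
)

```text
t: 14.72
ee_pos: [0.5101, -0.0616, 0.0805]
tool_rot: [0.081, 0.703, -0.078, 0.702]
wrist_force: [1.4, 0.5, -0.8]
width: 0.0238
```

```bash

python3 look.py f8; python3 tq.py
```

```text
[-0.0004  0.0051 -1.    ] -12.927326599339983 14.725 [ 0.5101 -0.0616  0.0805] [ 1.3883  0.5428 -0.8001] [ 0.0442 -0.1295  0.0085] 0.023750026588329254 95.8758623145415
green support px (45,70,90,110,135) [67.71, 64.21, 55.12, 41.22, 19.45] ref d [65.85, 61.82, 52.62, 39.01, 17.59]
avg torque [ 0.0292 -0.1184  0.0179] sd z 0.02094819651223305 force [ 0.62    0.342  -0.3622]
```

View pics/f8.png

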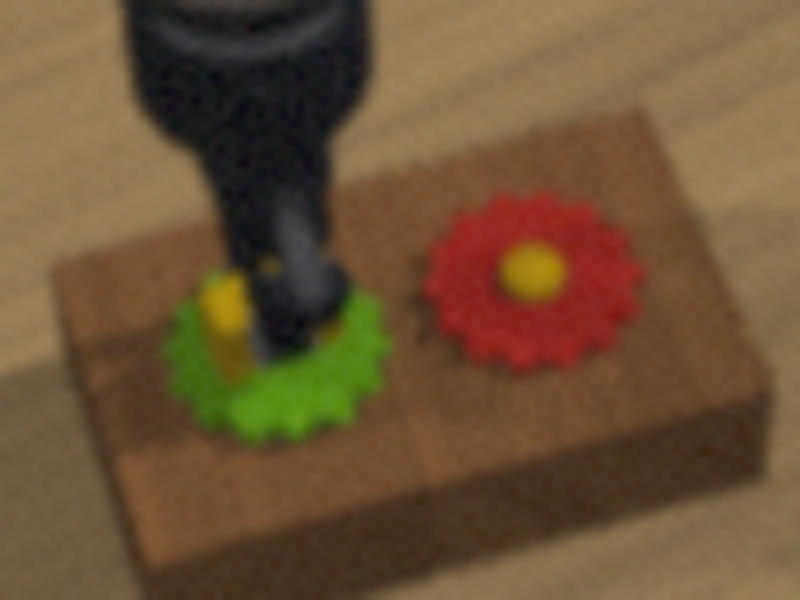

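Request:
jog_arm(
  steps=[
    [[0, 0, 0, 0, 0, -0.05, 0.72], [0, 0, 0, 0, 0, -0.1, 0.72], [0, 0, 0, 0, 0, -0.15, 0.72], [0, 0, 0, 0, 0, -0.15, 0.72], [0, 0, 0, 0, 0, -0.15, 0.72]],
  ],
)

```text
t: 15.7
ee_pos: [0.5101, -0.0617, 0.0806]
tool_rot: [0.136, 0.694, -0.133, 0.694]
wrist_force: [0.8, -0.0, 0.1]
width: 0.0239
```

```bash

python3 look.py f9; python3 tq.py
```

```text
[ 0.0004  0.005  -1.    ] -21.922345567985484 15.7 [ 0.5101 -0.0617  0.0806] [ 0.8298 -0.0283  0.1471] [ 0.0764 -0.1112 -0.0103] 0.023865863135384306 104.86373390160603
green support px (45,70,90,110,135) [67.79, 64.4, 55.12, 41.31, 19.53] ref d [65.85, 61.82, 52.62, 39.01, 17.59]
avg torque [ 0.0433 -0.1336  0.0251] sd z 0.024285098553505736 force [ 0.4207  0.3364 -0.2941]
```

View pics/f9.png

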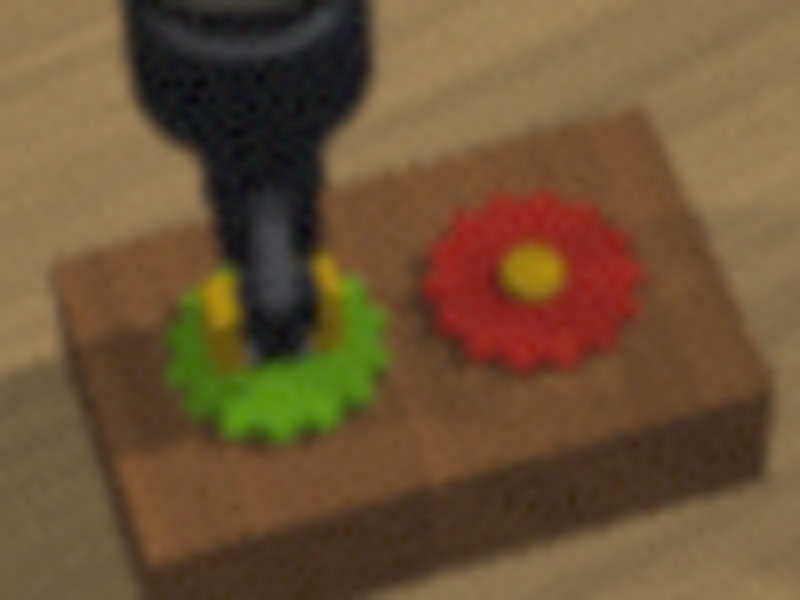

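```bash
cat > gap.py <<'E'
from h import *
import sys
A=np.radians([45,60,75,90,105,120,135]); D=np.c_[np.cos(A),np.sin(A)]
def supp(n,col):
    im=cv2.imread(f"pics/{n}.png");h=cv2.cvtColor(im,cv2.COLOR_BGR2HSV); H=h[...,0].astype(int)
    m=((H>36)&(H<75)&(h[...,1]>130)&(h[...,2]>60)) if col=="g" else (((H<7)|(H>173))&(h[...,1]>130)&(h[...,2]>60))
    if col=="g": m[:,450:]=0
    else: m[:,:400]=0
    p=np.argwhere(m)[:,::-1].astype(float); p=(p+.5)/8-.5+[195,180]
    return (p@D.T).max(0)
t=np.linspace(0,2*np.pi,200)
def model(c,r=.038):
    P=np.vstack([np.c_[c[0]+r*np.cos(t),c[1]+r*np.sin(t),0*t+c[2]+z] for z in(0,.006)])
    return (proj("scene",P)@D.T).max(0)
# red: fit xy with gap 0
red=np.mean([supp(n,"r") for n in sys.argv[1:]],0)
f=least_squares(lambda p:model([p[0],p[1],.06],p[2])-red,[.529,.0266,.037]); print("red xy,r",f.x,f.fun)
r=f.x[2]; rx=f.x[:2]
for yaw in (78.4-90,):
  g0=supp("d","g")
  q=least_squares(lambda p:model([p[0],p[1],.074],r)-g0,[.511,-.0618]); hx=q.x
  print("hole xy from d (gap 14)",hx,"dist to red",np.linalg.norm(hx-rx),"dir",np.degrees(np.arctan2(*(rx-hx)[::-1])))
  for n in sys.argv[1:]:
    s=supp(n,"g")
    a=least_squares(lambda p:model([hx[0],hx[1],.06+p[0]],r)-s,[.005])
    print(n,"gap mm at fixed xy",a.x*1000,"rms",np.sqrt(np.mean(a.fun**2)))
E
python3 gap.py d e1 e2 e3 e4 e5 f1 f2 f3 f4 f5 f6 f7 f8 f9
```

```text
red xy,r [0.5279 0.0279 0.0385] [ 0.0009  0.0449 -0.0859 -0.0026  0.0798 -0.0299 -0.0071]
hole xy from d (gap 14) [ 0.5083 -0.0613] dist to red 0.09138790310654031 dir 77.59187565973212
d gap mm at fixed xy [13.9934] rms 0.17883313758782035
e1 gap mm at fixed xy [14.5378] rms 0.11707541567229796
e2 gap mm at fixed xy [14.4832] rms 0.19570625306957434
e3 gap mm at fixed xy [14.2413] rms 0.12152809558737811
e4 gap mm at fixed xy [13.3734] rms 0.13815599576254672
e5 gap mm at fixed xy [4.1866] rms 0.21779896337899446
f1 gap mm at fixed xy [3.8385] rms 0.24201730439072605
f2 gap mm at fixed xy [2.6979] rms 0.11711636645261182
f3 gap mm at fixed xy [1.79] rms 0.16642221874661609
f4 gap mm at fixed xy [1.6859] rms 0.1290070112294299
f5 gap mm at fixed xy [1.6476] rms 0.18735206636706123
f6 gap mm at fixed xy [1.4835] rms 0.08978832999764084
f7 gap mm at fixed xy [0.7792] rms 0.1673292703526564
f8 gap mm at fixed xy [1.346] rms 0.12619328831742513
f9 gap mm at fixed xy [1.6973] rms 0.08089343585414731
```

Request:
jog_arm(
  steps=[
    [[0, 0, 0, 0, 0, -0.04, 0.72], [0, 0, 0, 0, 0, -0.08, 0.72], [0, 0, 0, 0, 0, -0.12, 0.72], [0, 0, 0, 0, 0, -0.12, 0.72], [0, 0, 0, 0, 0, -0.12, 0.72]],
  ],
)

```text
t: 16.68
ee_pos: [0.5101, -0.0616, 0.0805]
tool_rot: [0.18, 0.684, -0.176, 0.684]
wrist_force: [0.7, 1.5, -0.2]
width: 0.0237
```

```bash

python3 look.py g1; python3 tq.py; python3 gap.py g1
```

```text
[ 0.001  0.005 -1.   ] -29.123079259195602 16.675 [ 0.5101 -0.0616  0.0805] [ 0.6943  1.4611 -0.2284] [ 0.0194 -0.2242  0.0596] 0.02372349560789048 112.06714937040701
green support px (45,70,90,110,135) [67.88, 64.62, 55.25, 41.57, 19.36] ref d [65.85, 61.82, 52.62, 39.01, 17.59]
avg torque [ 0.0385 -0.1523  0.0113] sd z 0.016981658238922007 force [ 0.9734  0.2522 -0.3692]
red xy,r [0.5277 0.0276 0.0384] [ 0.0228  0.1064 -0.3012  0.0916  0.1978 -0.1086 -0.0084]
hole xy from d (gap 14) [ 0.5084 -0.0614] dist to red 0.09110035105646354 dir 77.75333789929635
g1 gap mm at fixed xy [0.8675] rms 0.16568440087262837
```

Request:
jog_arm(
  steps=[
    [[0, 0, 0, 0, 0, -0.04, 0.72], [0, 0, 0, 0, 0, -0.08, 0.72], [0, 0, 0, 0, 0, -0.12, 0.72], [0, 0, 0, 0, 0, -0.12, 0.72], [0, 0, 0, 0, 0, -0.12, 0.72]],
  ],
)

```text
t: 17.65
ee_pos: [0.5102, -0.0616, 0.0805]
tool_rot: [0.222, 0.672, -0.219, 0.672]
wrist_force: [1.0, 0.9, -0.9]
width: 0.0238
```

```bash

python3 look.py g2; python3 tq.py; python3 gap.py g2
```

```text
[ 0.0016  0.0048 -1.    ] -36.315325072105345 17.65 [ 0.5102 -0.0616  0.0805] [ 0.9851  0.9093 -0.8774] [ 0.0962 -0.2728  0.0526] 0.023801683011466238 119.26382949302777
green support px (45,70,90,110,135) [67.88, 64.37, 55.12, 41.33, 19.36] ref d [65.85, 61.82, 52.62, 39.01, 17.59]
avg torque [ 0.0966 -0.2616  0.0103] sd z 0.01917006950271317 force [ 1.5521  0.5978 -1.5422]
red xy,r [0.5276 0.0281 0.0388] [-0.0081  0.0924 -0.199   0.0979  0.1186 -0.1443  0.043 ]
hole xy from d (gap 14) [ 0.508  -0.0612] dist to red 0.09141213662409906 dir 77.62634876753175
g2 gap mm at fixed xy [1.2313] rms 0.1399262864863638
```

View pics/g2.png

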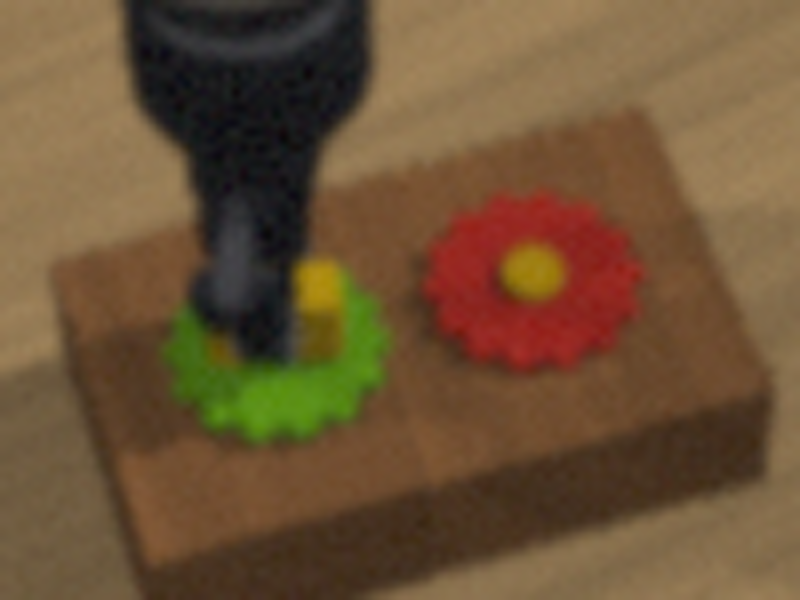

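Request:
jog_arm(
  steps=[
    [[0, 0, 0, 0, 0, 0, 0.64], [0, 0, 0, 0, 0, 0, 0.62], [0, 0, 0, 0, 0, 0, 0.62], [0, 0, 0, 0, 0, 0, 0.62], [0, 0, 0, 0, 0, 0, 0.62]],
  ],
)

```text
t: 18.62
ee_pos: [0.5101, -0.0616, 0.0805]
tool_rot: [0.222, 0.672, -0.219, 0.672]
wrist_force: [0.3, -0.2, 0.7]
width: 0.0325
```

```bash

python3 look.py g3; python3 tq.py; python3 gap.py g3
```

```text
[ 0.0016  0.0048 -1.    ] -36.35018113406045 18.625 [ 0.5101 -0.0616  0.0805] [ 0.2679 -0.1743  0.7436] [-0.0039 -0.0104 -0.006 ] 0.032495583821840944 119.29728452732684
green support px (45,70,90,110,135) [68.15, 64.78, 55.38, 41.3, 19.27] ref d [65.85, 61.82, 52.62, 39.01, 17.59]
avg torque [-0.0104  0.0121  0.0049] sd z 0.01628228947580979 force [-0.0498  0.3709 -0.1069]
red xy,r [0.5277 0.0281 0.0387] [ 0.0166  0.0554 -0.2002  0.1134  0.1017 -0.1067  0.0204]
hole xy from d (gap 14) [ 0.5081 -0.0612] dist to red 0.0914853215307945 dir 77.58768158747228
g3 gap mm at fixed xy [0.1304] rms 0.21519504486023452
```

View pics/g3.png

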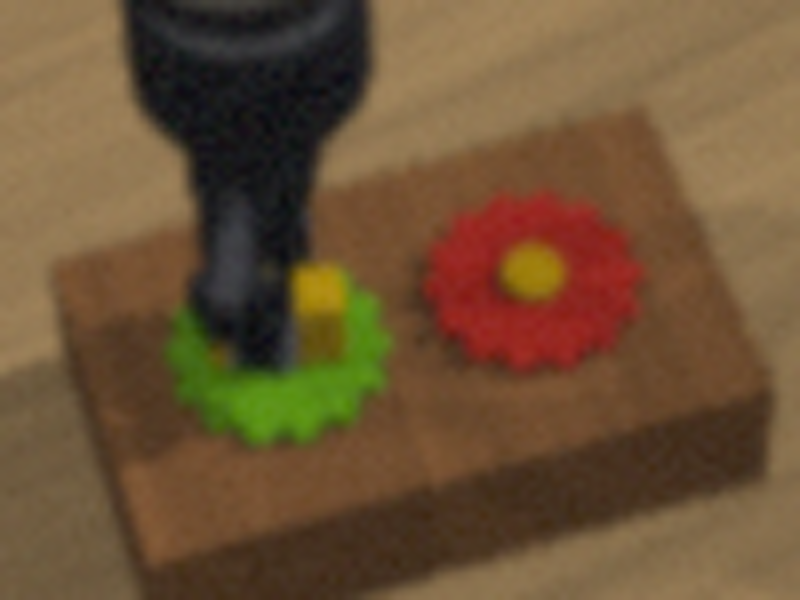

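Request:
jog_arm(
  steps=[
    [[0.012, 0.003, 0, 0, 0, 0, 0.64], [0.012, 0.003, 0, 0, 0, 0, 0.68], [0.012, 0.003, 0, 0, 0, 0, 0.7], [0.012, 0.003, 0, 0, 0, 0, 0.71], [0.012, 0.003, 0, 0, 0, 0, 0.71]],
  ],
)

```text
t: 19.6
ee_pos: [0.5113, -0.0613, 0.0805]
tool_rot: [0.222, 0.672, -0.219, 0.672]
wrist_force: [-1.3, -0.8, -0.5]
width: 0.0248
```

```bash

python3 look.py g4; python3 tq.py; python3 gap.py g4
```

```text
[ 0.0016  0.0048 -1.    ] -36.3488791897784 19.6 [ 0.5113 -0.0613  0.0805] [-1.2596 -0.7502 -0.4826] [-0.0358  0.0133 -0.    ] 0.02480768142527947 119.34800380853305
green support px (45,70,90,110,135) [68.24, 64.77, 55.25, 41.24, 19.27] ref d [65.85, 61.82, 52.62, 39.01, 17.59]
avg torque [0.0048 0.0032 0.0147] sd z 0.027597693361618502 force [-0.2005 -0.0248 -0.3198]
red xy,r [0.5267 0.0287 0.0397] [ 0.01    0.007  -0.0842  0.0747  0.0789 -0.1394  0.0538]
hole xy from d (gap 14) [ 0.507  -0.0606] dist to red 0.09141308855848339 dir 77.5591325256038
g4 gap mm at fixed xy [0.1792] rms 0.256206230514491
```

Request:
jog_arm(
  steps=[
    [[0, 0, 0, 0, 0, -0.03, 0.71], [0, 0, 0, 0, 0, -0.06, 0.71], [0, 0, 0, 0, 0, -0.09, 0.71], [0, 0, 0, 0, 0, -0.1, 0.71], [0, 0, 0, 0, 0, -0.1, 0.71]],
  ],
)

```text
t: 20.58
ee_pos: [0.5114, -0.0613, 0.0805]
tool_rot: [0.257, 0.659, -0.254, 0.659]
wrist_force: [0.3, -0.3, -0.8]
width: 0.0249
```

```bash

python3 look.py g5; python3 tq.py; python3 gap.py g5
```

```text
[ 0.0022  0.0046 -1.    ] -42.35152073183165 20.575 [ 0.5114 -0.0613  0.0805] [ 0.3223 -0.2944 -0.7524] [-0.0352 -0.0161 -0.0098] 0.024874329166292 125.3539104678223
green support px (45,70,90,110,135) [68.15, 64.8, 55.38, 41.49, 19.27] ref d [65.85, 61.82, 52.62, 39.01, 17.59]
avg torque [-0.0078 -0.0129  0.0176] sd z 0.019992237005224553 force [-0.0691 -0.2662 -0.2401]
red xy,r [0.5277 0.0278 0.0387] [-0.0254  0.1026 -0.0748 -0.0947  0.0902  0.0508 -0.0494]
hole xy from d (gap 14) [ 0.5081 -0.0612] dist to red 0.09116890960939099 dir 77.55910827074396
g5 gap mm at fixed xy [-0.2467] rms 0.26416446068761196
```

View pics/g5.png

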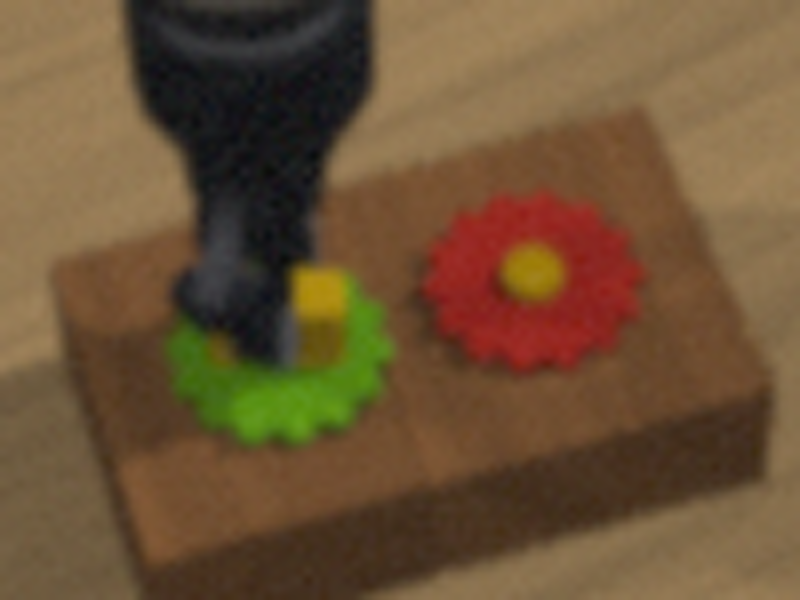

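Request:
jog_arm(
  steps=[
    [[0, 0, 0, 0, 0, -0.03, 0.71], [0, 0, 0, 0, 0, -0.06, 0.71], [0, 0, 0, 0, 0, -0.09, 0.71], [0, 0, 0, 0, 0, -0.1, 0.71], [0, 0, 0, 0, 0, -0.1, 0.71]],
  ],
)

```text
t: 21.55
ee_pos: [0.5113, -0.0613, 0.0806]
tool_rot: [0.291, 0.645, -0.288, 0.645]
wrist_force: [0.0, -0.3, -0.4]
width: 0.0246
```

```bash

python3 look.py g6; python3 tq.py; python3 gap.py g6|tail -1
```

```text
[ 0.0026  0.0044 -1.    ] -48.35193977562538 21.55 [ 0.5113 -0.0613  0.0806] [ 0.0323 -0.3489 -0.3626] [ 0.0642 -0.0507  0.0279] 0.02459994824214462 131.36048877704516
green support px (45,70,90,110,135) [68.24, 64.84, 55.5, 41.51, 19.45] ref d [65.85, 61.82, 52.62, 39.01, 17.59]
avg torque [0.0221 0.0168 0.0218] sd z 0.024590229707733703 force [-0.1944 -0.054   0.043 ]
g6 gap mm at fixed xy [-0.1351] rms 0.2665090055534009
```

Request:
jog_arm(
  steps=[
    [[0, 0, 0, 0, 0, -0.03, 0.71], [0, 0, 0, 0, 0, -0.06, 0.71], [0, 0, 0, 0, 0, -0.09, 0.71], [0, 0, 0, 0, 0, -0.1, 0.71], [0, 0, 0, 0, 0, -0.1, 0.71]],
  ],
)

```text
t: 22.52
ee_pos: [0.5114, -0.0613, 0.0806]
tool_rot: [0.325, 0.629, -0.321, 0.629]
wrist_force: [-0.8, 0.5, -0.1]
width: 0.025
```

```bash

python3 look.py g7; python3 tq.py; python3 gap.py g7|tail -1
```

```text
[ 0.0031  0.0041 -1.    ] -54.35148456290225 22.525 [ 0.5114 -0.0613  0.0806] [-0.8198  0.4889 -0.1222] [0.0184 0.0412 0.0155] 0.024963043238019133 137.3673028521031
green support px (45,70,90,110,135) [68.32, 64.9, 55.62, 41.57, 19.36] ref d [65.85, 61.82, 52.62, 39.01, 17.59]
avg torque [-0.0371  0.0091  0.0014] sd z 0.019867674641174476 force [ 0.1965 -0.0546 -0.196 ]
g7 gap mm at fixed xy [-0.2821] rms 0.20837713447768577
```

View pics/g7.png

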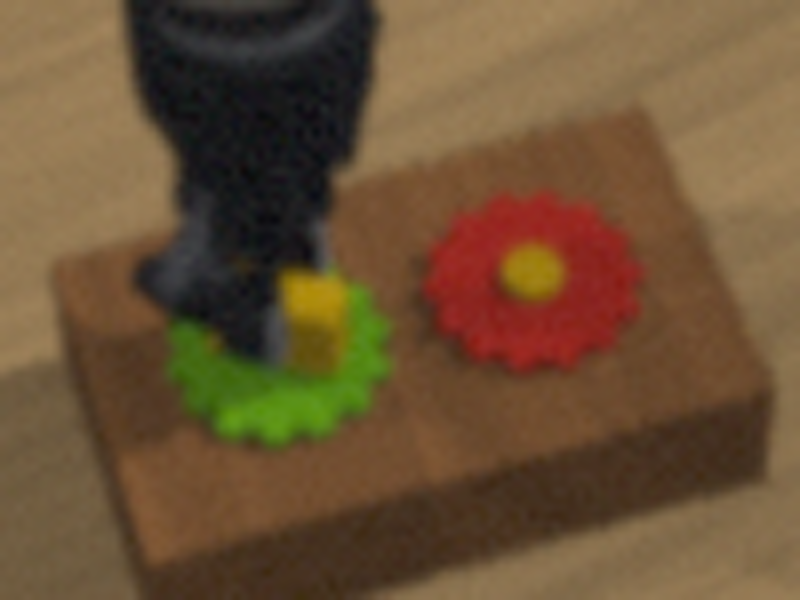

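Request:
jog_arm(
  steps=[
    [[0, 0, 0, 0, 0, -0.03, 0.71], [0, 0, 0, 0, 0, -0.06, 0.71], [0, 0, 0, 0, 0, -0.09, 0.71], [0, 0, 0, 0, 0, -0.1, 0.71], [0, 0, 0, 0, 0, -0.1, 0.71]],
  ],
)

```text
t: 23.5
ee_pos: [0.5114, -0.0613, 0.0806]
tool_rot: [0.357, 0.611, -0.354, 0.612]
wrist_force: [-0.2, 0.1, -0.1]
width: 0.0245
```

```bash

python3 look.py g8; python3 tq.py; python3 gap.py g8|tail -1
```

```text
[ 0.0035  0.0037 -1.    ] -60.344827636889654 23.5 [ 0.5114 -0.0613  0.0806] [-0.1598  0.1434 -0.0959] [-0.0389 -0.065   0.0589] 0.02450428783829858 143.3717205051588
green support px (45,70,90,110,135) [68.32, 64.99, 55.5, 41.51, 19.45] ref d [65.85, 61.82, 52.62, 39.01, 17.59]
avg torque [-0.0039 -0.0216  0.0872] sd z 0.01577026370984802 force [ 0.1623  0.5513 -0.4993]
g8 gap mm at fixed xy [-0.4185] rms 0.2363483375591637
```

Request:
jog_arm(
  steps=[
    [[0, 0, 0, 0, 0, -0.03, 0.71], [0, 0, 0, 0, 0, -0.06, 0.71], [0, 0, 0, 0, 0, -0.08, 0.71], [0, 0, 0, 0, 0, -0.08, 0.71], [0, 0, 0, 0, 0, -0.08, 0.71]],
  ],
)

```text
t: 24.48
ee_pos: [0.5114, -0.0613, 0.0806]
tool_rot: [0.382, 0.595, -0.379, 0.596]
wrist_force: [0.5, 0.4, -0.1]
width: 0.0249
```

```bash

python3 look.py g9; python3 tq.py; python3 gap.py g9|tail -1
```

```text
[ 0.0039  0.0035 -1.    ] -65.13223255853015 24.475 [ 0.5114 -0.0613  0.0806] [ 0.5467  0.446  -0.0641] [ 0.153  -0.1058  0.4094] 0.024852299932273433 148.1695124439665
green support px (45,70,90,110,135) [68.32, 65.02, 55.38, 41.48, 19.45] ref d [65.85, 61.82, 52.62, 39.01, 17.59]
avg torque [ 0.0856 -0.1097  0.3742] sd z 0.020485849418190413 force [ 0.4522  0.4586 -0.0489]
g9 gap mm at fixed xy [-0.5326] rms 0.20168693188136655
```

View pics/g9.png

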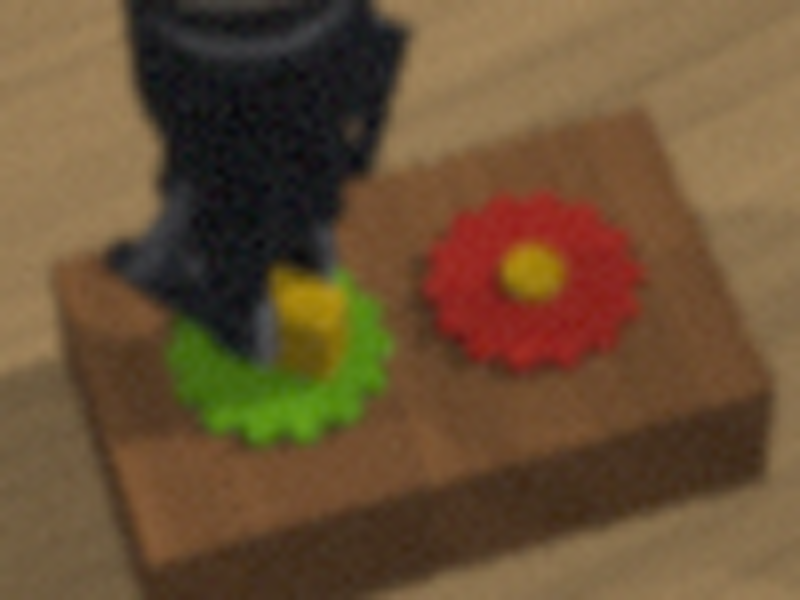

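The last step clamped it: the moment was 0.09 N m before that step and 0.37 N m after, which is more than I wanted. I'm backing off the fingers now.

Request:
jog_arm(
  steps=[
    [[0, 0, 0, 0, 0, 0.05, 0.71], [0, 0, 0, 0, 0, 0.1, 0.71], [0, 0, 0, 0, 0, 0.1, 0.66], [0, 0, 0, 0, 0, 0.1, 0.6], [0, 0, 0, 0, 0, 0.1, 0.55]],
  ],
)

```text
t: 25.45
ee_pos: [0.5114, -0.0613, 0.0806]
tool_rot: [0.351, 0.614, -0.347, 0.615]
wrist_force: [-0.4, -0.4, -0.6]
width: 0.0384
```

```bash

python3 look.py h1; python3 tq.py; python3 gap.py h1|tail -1
```

```text
[ 0.0035  0.0039 -1.    ] -59.178838560262896 25.45 [ 0.5114 -0.0613  0.0806] [-0.4206 -0.3679 -0.5784] [ 0.0261 -0.0208 -0.0285] 0.03842909442916803 142.20116770636247
green support px (45,70,90,110,135) [68.32, 65.02, 55.38, 41.39, 19.36] ref d [65.85, 61.82, 52.62, 39.01, 17.59]
avg torque [-0.0015  0.0117  0.0124] sd z 0.02650026093634446 force [-0.0216 -0.222  -0.0678]
h1 gap mm at fixed xy [-0.3577] rms 0.24973990232685486
```

Request:
jog_arm(
  steps=[
    [[0, 0, 0.15, 0, 0, 0, 0.5], [0, 0, 0.35, 0, 0, 0, 0.5], [0, 0, 0.6, 0, 0, 0, 0.5], [0, 0, 0.8, 0, 0, 0, 0.5], [0, 0, 1.0, 0, 0, 0, 0.5]],
  ],
)

```text
t: 26.42
ee_pos: [0.5116, -0.0613, 0.1825]
tool_rot: [0.351, 0.614, -0.347, 0.616]
wrist_force: [0.4, -0.2, -0.1]
width: 0.0419
```

Request:
jog_arm(
  steps=[
    [[-0.2, 0.2, 0.2, 0, 0, 0, 0.5], [-0.4, 0.4, 0.4, 0, 0, 0, 0.5], [-0.6, 0.6, 0.4, 0, 0, 0, 0.5], [-0.8, 0.8, 0.4, 0, 0, 0, 0.5], [-1, 1, 0.4, 0, 0, 0, 0.5]],
  ],
)

```text
t: 27.05
ee_pos: [0.411, 0.0393, 0.2238]
tool_rot: [0.351, 0.614, -0.347, 0.616]
wrist_force: [0.4, -0.6, -0.1]
width: 0.0429
```

Request:
jog_arm(
  steps=[
    [[-0.2, 0.2, 0, 0, 0, 0, 0.5], [-0.4, 0.4, 0, 0, 0, 0, 0.5], [-0.6, 0.6, 0, 0, 0, 0, 0.5], [-0.8, 0.8, 0, 0, 0, 0, 0.5], [-1, 1, 0, 0, 0, 0, 0.5]],
  ],
)

```text
t: 27.68
ee_pos: [0.3104, 0.1398, 0.225]
tool_rot: [0.352, 0.613, -0.346, 0.616]
wrist_force: [0.4, 0.6, 0.4]
width: 0.0428
```

```bash

python3 look.py h2; python3 gap.py h2 h1; python3 - <<'E'
from h import *
im=optics.camera("top")[:,:,::-1]; cv2.imwrite("pics/h_top.png",im); cv2.imwrite("pics/h_topz.png",cv2.resize(im[130:220,200:320],None,fx=6,fy=6,interpolation=cv2.INTER_CUBIC))
cv2.imwrite("pics/h_scene.png",optics.camera("scene")[:,:,::-1])
E
```

```text
[ 0.0079  0.0047 -1.    ] -59.17312604359369 27.675 [0.3104 0.1398 0.225 ] [0.3743 0.6084 0.3902] [ 0.021   0.0059 -0.0822] 0.04283156478923731 173.37273862927
green support px (45,70,90,110,135) [68.32, 65.05, 55.5, 41.43, 19.45] ref d [65.85, 61.82, 52.62, 39.01, 17.59]
red xy,r [0.5269 0.0279 0.0393] [-0.0209 -0.0023  0.0295  0.0512 -0.0256 -0.1006  0.0692]
hole xy from d (gap 14) [ 0.5075 -0.0609] dist to red 0.09090218422673986 dir 77.63603477330251
h2 gap mm at fixed xy [-0.6578] rms 0.22299660312993727
h1 gap mm at fixed xy [-0.3566] rms 0.2452676371191973
```

View pics/h2.png

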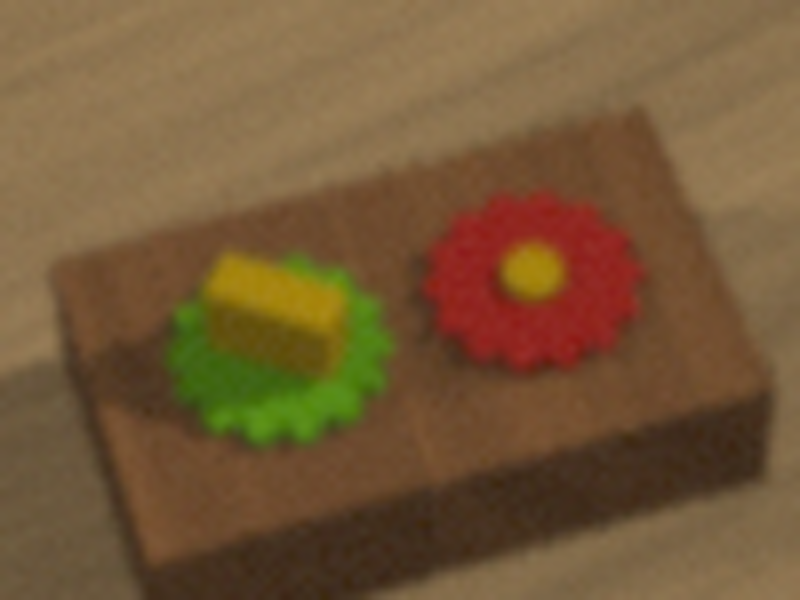

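View pics/h_topz.png

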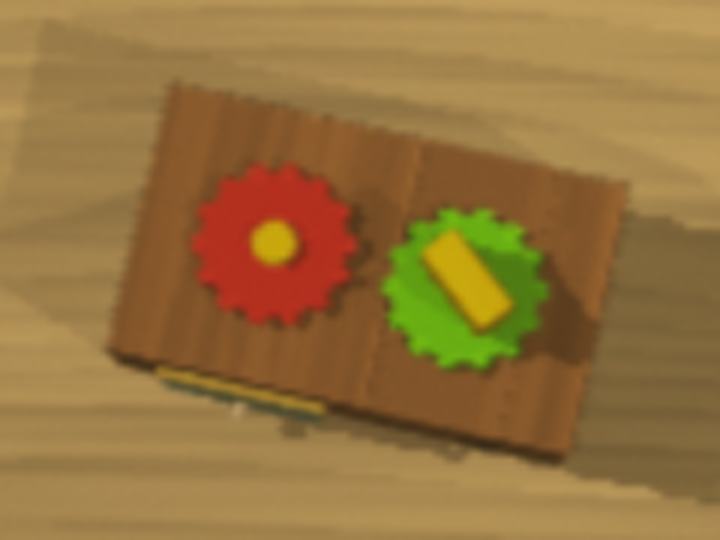

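```bash
python3 - <<'E'
from h import *
G={}
for name in("red","green"):
    o=[]
    for c in("scene","top"):
        im=cv2.imread(f"pics/h_{c}.png");hsv=cv2.cvtColor(im,cv2.COLOR_BGR2HSV)
        x,y,w,h=dict(scene=(195,190,100,75),top=(215,140,95,72))[c]
        H,S=hsv[...,0].astype(int),hsv[...,1]
        m=((H<6)|(H>174)) if name=="red" else ((H>38)&(H<75))
        m=m&(S>140); k=np.zeros_like(m);k[y:y+h,x:x+w]=m[y:y+h,x:x+w]
        hull=cv2.convexHull(np.argwhere(k)[:,::-1].astype(np.int32)); e=cv2.fitEllipse(hull)
        o.append((c,np.array(e[0])))
    G[name]=tri(o)[0]; print(name,G[name])
d=G["red"]-G["green"];print("dist",np.hypot(*d[:2]),"dz green-red",-d[2])
E
```

```text
red [0.5291 0.0266 0.0616]
green [ 0.511  -0.0623  0.0614]
dist 0.09071482589368281 dz green-red -0.00020465313633449833
```

View pics/h_top.png

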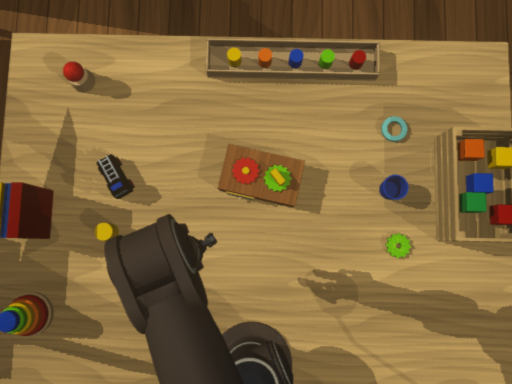

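```bash
python3 -c "
from workcell import workorder; print(workorder.sign_off())"
```

```text
the job is handed in; nothing more can be done
None
```

The lime green gear bolt is screwed home on the box top and released, and I handed the job in at about 28 s of robot time. One step near the end clamped it harder than I meant to.

**What I did:** I put the fingers loosely round the yellow bar, about 24 mm open, so the bolt could slide down freely. I turned the bar anticlockwise until the thread start dropped, after about 50°; the pictures showed a drop of roughly 8 mm. I then screwed it clockwise, re-centring the gripper by about 1 mm partway when I felt a side force, until it clamped. Finally I backed the fingers off, opened them and moved the arm clear.

**Last checks:**
- **Height:** measured from both cameras, the green gear is level with the red one (difference −0.2 mm; it was +14 mm at the start).
- **Position:** it is 90.7 mm from the red gear, against the 90 mm given. The hole itself is hidden, so I had no direct check of the centring.
- **Other toys:** by eye in the top picture they look unmoved; I did not measure them.

**What went wrong or disagreed:**
- **Thread forced at the end:** the turning moment had already reached 0.09 N m, and I took one more 5° step before reading it. That clamped the gear at about 0.37 N m, above the 0.12 N m that counts as forcing. I backed off straight away. The force on the wrist stayed around 1 N, but I could not measure the force between bolt and box, so I can't confirm it stayed under 40 N.
- **Single-camera gap:** this estimate read about −0.5 mm and wandered by around 1 mm between pictures, so I used it only as a trend.

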